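Draw the tight stopper from the cement tank

TASK

Open the cement tank: its stopper is jammed in the neck, and a straight pull only brings the whole tank up out of its cradle, so rock the stopper from side to side, across the length of its grip, while drawing it upward a little with every swing, and leave the tank sitting in the cradle. Stand the stopper upright on the square of white card and let go, then take it by the two short ends of its grip and set it down upright on the floor of the empty bay of the plywood rack, wholly between the boards. Put it down rather than dropping it, and leave the spare stopper, the reels of thread and the jar where they are.

Things in the scene. Friction and masses are not known exactly. Their poses are not given: they have to be found in the camera images.
- stopper: the jammed stopper, in the tank's neck: 82 mm tall, about 0.11 kg. Origin at the centre of its flat bottom, z up, x along its length (in the neck: along the cradle's x). Black rubber plug 50 mm along x, 34 mm along y, from 0 to 46 mm up (its lowest 6 mm only 26 mm wide in y); on it a light wooden grip, see point stopper_grip
- stopper_grip (a point): middle of the stopper's wooden grip, a block 58 mm along x and 30 mm along y, from 44 to 82 mm above the stopper's bottom; this point is 64 mm above the bottom; axes as the stopper's
- cradle: fixed wooden tray, 182 x 162 mm, rim 30 mm high, in which the tank stands loosely. Origin at the centre of its underside, z up. It may stand to the left or to the right
- tank (a joint): height (m) by which the grey steel tank is lifted out of its cradle, 0 when it sits down. It weighs about 0.85 kg, only moves straight up and down and falls back if let go. A straight pull on the stopper takes about 20 N, more than its weight; in rocking swings of some 7 degrees each side of upright the stopper can rise about 2 mm a swing with little pull
- neck (a point): centre of the mouth of the tank's neck, 80 mm above the bench; axes as the cradle's. The neck is a rectangular steel collar, outside 66 x 68 mm, inside 58 x 60 mm (x, y), 30 mm deep; the stopper stands on its floor, 50 mm above the bench. The stopper's bottom passes the mouth when raised 30 mm
- lips (a point): point on the stopper's axis, midway between two sprung rubber lips inside the neck, 8 mm below its mouth and 22 mm above its floor; axes as the cradle's. The lips run along x and each presses on one long side of the plug (facing +y or -y) with about 18 N, giving way up to 6 mm. They let go once the plug is about 20 mm up. The stopper rocks about this x axis
- lug (a point): top of one of two upright steel lugs on the tank, 36 mm above the neck's mouth, at cradle x = +41 mm; the other is at x = -41 mm. Each is 26 mm wide in y and 4 mm thick and stands 10 mm off a short end of the grip, so that in the tank the grip can be taken only by its long sides
- card_top (a point): centre of the top of a square of white card, 160 x 160 mm, 3 mm thick, fixed flat on the bench between tank and rack; axes along its sides
- rack: fixed plywood rack, 130 x 154 mm, base 10 mm thick; origin at the centre of its underside, z up. Three boards 120 mm long (along x), 10 mm thick, tops 92 mm above the bench (level with the top of a stopper standing in it), at y = -62, 0 and +62 mm, make two bays 52 mm wide, open on top and at both ends. The spare stopper stands in the -y bay
- bay (a point): centre of the floor of the empty bay (the +y one), 10 mm above the bench; x along the bay, y across it
- spare: the spare stopper, same shape as the jammed one, standing in the rack's other bay, its length along the bay; leave it there
- spool_a: reel of thread, 44 mm diameter, 68 mm tall, standing beyond the card (far side from the robot), next to the jar; origin at the centre of its foot
- spool_b: reel of thread like it, a little farther back; origin at the centre of its foot
- spool_c: reel of thread like them, the rightmost; origin at the centre of its foot
- jar: brown glass jar, 60 mm diameter, 70 mm tall, left of the reels; origin at the centre of its foot
There are look-alikes about, which are no part of the job. What is shaped like the rack but orange or yellow is not meant.

How it is judged:
By the outcome, as a careful person would: the job done as asked, in the order asked, and still so for the second after the job is handed in, with the robot touching nothing.
It also fails if it takes over 72 s, if anything falls off the work surface, if the arm or the gripper's body presses on something with over 40 N, if the wrist force passes 120 N, or if a joint passes its speed limit or range.

ROBOT

A 7-joint arm with a two-finger parallel gripper is mounted at the origin on the work surface. World frame = base frame: x ahead of the robot, y to its left, z up, the work surface at z = 0. Lengths are in m, angles in rad, forces in N, time in s.
With the tool pointing down it reaches from about 0.4 to 0.9 m from the base axis. Payload 5.5 kg.
Tool frame: the origin (TCP) lies at the very end of the fingers, on their centre line; the grasp point (between the pads) lies arm.hold_point_z behind it (arm.hold_point_z is the distance from the TCP to the grasp point, in m); z points along the fingers, y is the line along which they close (so a half turn about z gives the same grasp; the last joint's range is limited). The gripper opens to 85 mm and grips with 20 to 120 N. Pads are 22 mm wide; open, the fingers measure 114 mm over their backs; the gripper's body (76 mm by 85 mm) begins 54 mm behind the grasp point. The pads swing forward as they close: fully open they stand 13 mm farther back than shut.
Start: joints at [1.365, 0.501, -0.427, 1.55, 0.221, 1.138, -0.21], TCP at [0.294, -0.58, 0.231] pointing down, gripper open.
Joint ranges: [-2.88, 2.88], [-0.31, 2.03], [-1.54, 1.56], [0.2, 2.42], [-1.41, 4.55], [0.19, 2.02], [-2.57, 2.57]. Speed limits (rad/s): [2.57, 2.57, 3.14, 3.14, 3.14, 3.14, 3.14].

INTERFACE

Orientations are given as a unit quaternion [w, x, y, z].
In Python, from plant import arm gives the robot as it stands.
- The arm moves only by the shell command python3 -m crank 'ROWS' [OPENING] [FORCE]. ROWS is a JSON object of lists of equal length, an entry for each row: "dp": the shift along the tool's x, y, z in mm, a list of three; "dr": the turn, a rotation vector about the tool's x, y, z in degrees, a list of three. In form: {"dp": [[dx, dy, dz], ...], "dr": [[wx, wy, wz], ...]}. A call has 1 to 20 rows; each row is the pose to reach, as a shift and turn from the pose commanded when the call began, along the tool's axes at that moment; what a row does not reach only later rows make up. A row lasts 1/12 s, in which the tool goes at most 41.7 mm and 7.16 degrees, less where a joint would pass 70% of its speed; a pose out of reach is approached as far as the arm can. A call with a gripper value outside its range is refused whole. OPENING is the opening, from 0 (shut) to 1 (fully open), set as the call begins (- or left out, the last holds). The fingers move at their own pace and stop on an object; FORCE is the grip in N (left out, the last holds). Time passes only in rows, so rows that repeat a pose let the fingers close. It gives the time, the measured TCP pose, the force, the opening and the grip force at its end, in the units of the state.
- arm.read_state(): the state, without advancing time (a new reading comes with each control period).
- arm.camera(name): name is "scene" or "top" or "wrist"; returns a dict with "pixels" (420x560x3 uint8, red, green, blue), "range_z" (420x560 float32, m along the optical axis (not along the pixel's ray), 0 where there is no reading), "camera_matrix" (3x3 intrinsics, pixels), "k1" (the pictures are not rectified: a ray, as slopes to the right and down, at radius r is drawn at 1 + k1 r^2 times it, then the intrinsics apply), "R" (3x3) and "t" (3): a world point X has camera coordinates R X + t; the wrist camera has in their place "T_tool_cam" (4x4, takes a point from camera to tool coordinates, whose origin is the TCP and whose axes are the flange's). Camera axes: x right, y down, z forward; pixel columns grow to the right and rows downward; lengths in m; the calibration is good to about 2 mm. A picture is of the moment at which its call begins: read the wrist's pose just before it.
- arm.close_job(): hands the job in; it is judged then, once.
Trained networks look in the newest picture that a camera, given by its name, has taken for a name from the list of things; names that differ only in an ending like _2 or _b are one class to them, and where a whole thing is asked for, a point or a joint stands for the part that bears it (a point fixed in the world has none). Each returns a list of dicts, best first, with "score" (0 to 1); they miss things now and then, are a little off and sometimes report something else, mostly with a low value. They report only what shows in the picture. A call takes as long as a camera call. They do not tell look-alikes from the thing itself.
- arm.masks_of(label, camera): "mask" (420x560 bool, what is visible of it) and "rect" ([left, top, right, bottom] in pixels, round what is visible of it).
The state is a dict: "time": time; "joint_pos": joint angles; "qvel": joint speeds; "effort": joint torques, N m; "tcp_pos": TCP position; "tool_rot": TCP orientation; "contact_force": force on the tool from outside, world axes, zero at the start; "torque": the same for the moment, N m; "finger_gap": finger opening in m; "grasp_force": force on a finger pad.
Only numpy, scipy, OpenCV 4.12 (cv2) and the standard library are available. Lean on these libraries where they do the work, as an engineer would, in place of code of your own. Each camera call takes 0.05 s, during which the arm holds its last target. There are 200 camera calls.

## Working session

There is one attempt and no reset: what is moved stays moved. The work goes in short steps, Python scripts to look and compute and a shell command to move; the robot and the scene stay as the last step left them, time stands still between calls to the robot, and variables do not carry over. Pictures are saved under pics/ and viewed, at most 10 in all, crops included, and the job is handed in when it is done.

```bash
ls; mkdir -p pics; python3 - <<'E'
from plant import arm
import cv2,numpy as np
s=arm.read_state(); print({k:np.round(v,3).tolist() for k,v in s.items()}, arm.hold_point_z)
ims=[]
for c in ("scene","top"):
    d=arm.camera(c); im=d["pixels"][...,::-1].copy()
    cv2.imwrite(f"pics/{c}0.png",im)
    np.savez(f"{c}0.npz",**d)
    for l in ("stopper","cradle","card_top","rack","spool_a","jar","lug","tank"):
        try: print(c,l,[(round(float(m["score"]),2),[int(x) for x in m["rect"]]) for m in arm.masks_of(l,c)][:4])
        except Exception as e: print(l,e)
E
```

```text
pics
{'time': 0.0, 'joint_pos': [1.365, 0.502, -0.427, 1.551, 0.221, 1.138, -0.21], 'qvel': [-0.002, 0.001, -0.001, 0.002, 0.0, 0.0, -0.001], 'effort': [-0.0, -56.952, -5.816, -28.095, 0.011, 0.012, 0.0], 'tcp_pos': [0.293, -0.579, 0.23], 'tool_rot': [-0.001, 0.973, 0.232, -0.0], 'contact_force': [-0.045, -0.135, 0.386], 'torque': [0.001, -0.005, 0.03], 'grasp_force': 0.0, 'finger_gap': 0.085} 0.0187
scene stopper [(0.78, [129, 255, 158, 301]), (0.4, [221, 226, 303, 284])]
scene cradle [(0.66, [99, 260, 210, 365]), (0.28, [110, 262, 196, 349])]
scene card_top [(0.69, [220, 225, 305, 285])]
scene rack [(0.81, [311, 134, 380, 191]), (0.76, [101, 178, 186, 258]), (0.73, [323, 175, 403, 249]), (0.51, [129, 254, 158, 301])]
scene spool_a [(0.9, [259, 295, 284, 337]), (0.87, [313, 270, 333, 309]), (0.75, [300, 292, 328, 333])]
scene jar [(0.9, [345, 260, 380, 305]), (0.27, [321, 173, 404, 250])]
scene lug [(0.86, [107, 262, 199, 346])]
scene tank [(0.73, [105, 259, 198, 345])]
top stopper [(0.69, [415, 186, 441, 219]), (0.38, [376, 165, 456, 253])]
top cradle [(0.88, [374, 165, 454, 253])]
top card_top [(0.97, [257, 190, 341, 270])]
top rack [(0.83, [141, 179, 219, 246]), (0.83, [354, 277, 442, 358]), (0.56, [96, 277, 172, 333])]
top spool_a [(0.83, [323, 136, 348, 160]), (0.79, [291, 119, 312, 146]), (0.62, [269, 136, 290, 160]), (0.3, [375, 164, 458, 253])]
top jar [(0.74, [230, 120, 258, 151])]
top lug [(0.65, [382, 172, 448, 246])]
top tank [(0.73, [384, 169, 453, 248])]
```

View pics/scene0.png

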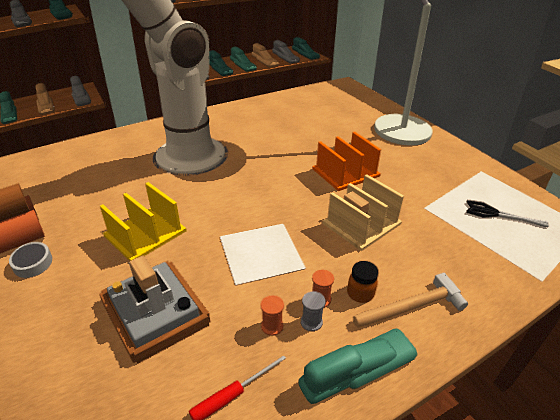

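View pics/top0.png

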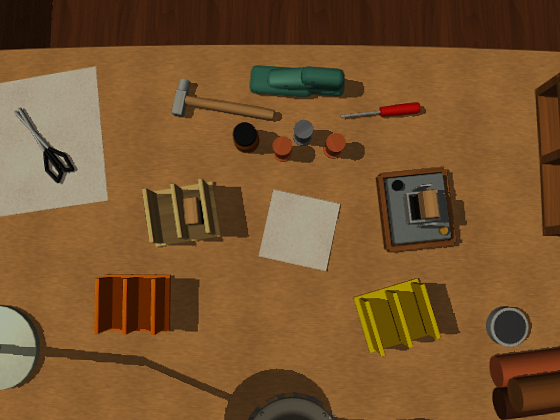

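Scene: the cradle with the tank stands right (top picture 415,208). The grip is at (428,205), the card at (300,230), and the plywood rack at (182,212) with the spare in its right bay, so the left bay is empty. The jar is at (245,137) and the reels at (283,148), (303,132) and (335,145). The orange and yellow racks are decoys.

```bash
cat > h.py <<'E'
import numpy as np,cv2
from scipy.spatial.transform import Rotation as Ro
def cloud(d,T=None):
    h,w=d["range_z"].shape
    u,v=np.meshgrid(np.arange(w),np.arange(h))
    p=cv2.undistortPoints(np.stack([u,v],-1).reshape(-1,1,2).astype(float),d["camera_matrix"],np.array([float(d["k1"]),0,0,0,0])).reshape(h,w,2)
    z=d["range_z"]; c=np.dstack([p*z[...,None],z])
    if T is not None: return c@T[:3,:3].T+T[:3,3]
    return (c-d["t"])@d["R"]
def rect(P,keep=None):
    (c,s,a)=cv2.minAreaRect((P[:,:2]*1000).astype(np.float32)); return np.round(c,1),np.round(s,1),round(a,1)
def toolT(s):
    q=s["tool_rot"]; T=np.eye(4); T[:3,:3]=Ro.from_quat([q[1],q[2],q[3],q[0]]).as_matrix(); T[:3,3]=s["tcp_pos"]; return T
E
python3 - <<'E'
from h import *
for c in ("top","scene"):
    d=dict(np.load(c+"0.npz")); X=cloud(d)
    np.save(c+"X.npy",X)
    def box(n,r,lo,hi):
        l,t,rr,b=r; Q=X[t:b,l:rr].reshape(-1,3); Q=Q[(Q[:,2]>lo)&(Q[:,2]<hi)]
        if len(Q)>5: print(c,n,len(Q),rect(Q),np.round(np.median(Q,0),3))
    if c=="top":
        print("t",-d["R"].T@d["t"])
        box("cradlerim",(370,160,462,258),.018,.036)
        box("gripTop",(370,160,462,258),.126,.14)
        box("lugs",(370,160,462,258),.105,.122)
        box("tanktop",(370,160,462,258),.04,.07)
        box("racktop",(136,172,228,252),.086,.1)
        box("rackall",(136,172,228,252),.05,.1)
        box("spare grip",(178,190,207,230),.07,.098)
        m=d["pixels"][185:275,250:345].astype(int); w=(m.min(-1)>115)
        Q=X[185:275,250:345][w]; print("card",w.sum(),rect(Q),np.median(Q,0))
        for n,r in dict(a=(269,136,290,160),b=(291,119,312,146),c=(323,136,348,160),jar=(230,120,258,151)).items(): box(n,r,.055,.08)
    else:
        box("gripTop",(120,250,165,305),.122,.14)
        box("racktop",(320,170,405,250),.086,.1)
E
```

```text
t [0.42194194 0.02311486 1.0758322 ]
top cradlerim 1601 (array([ 539.2, -278.3]), array([181.8, 163.1]), 6.3) [ 0.537 -0.254  0.029]
top gripTop 387 (array([ 538. , -277.8]), array([58.4, 29.5]), 6.5) [ 0.537 -0.277  0.131]
top lugs 132 (array([ 537.8, -276.4]), array([87. , 29.2]), 4.2) [ 0.536 -0.266  0.114]
top tanktop 2672 (array([ 539.1, -278.3]), array([149.3, 130.4]), 6.3) [ 0.532 -0.266  0.048]
top racktop 1152 (array([522.2, 259.5]), array([120.6, 134.9]), 9.7) [0.522 0.238 0.091]
top rackall 1819 (array([522.2, 259.5]), array([120.6, 134.9]), 9.7) [0.521 0.248 0.089]
top spare grip 671 (array([523. , 224.1]), array([87.1, 63.4]), 5.6) [0.523 0.221 0.09 ]
card 4621 (array([489.2, -10.7]), array([159.2, 158.2]), 78.5) [ 0.48835424 -0.01041316  0.00215944]
top a 286 (array([671.7,  34. ]), array([43.3, 37.9]), 0.5) [0.671 0.033 0.067]
top b 291 (array([701.1, -13.7]), array([40.5, 63.3]), 80.7) [ 0.71  -0.016  0.067]
top c 277 (array([677.2, -88.6]), array([36.6, 42.7]), 1.3) [ 0.679 -0.088  0.067]
top jar 457 (array([699. , 115.8]), array([49.9, 53.7]), 89.6) [0.697 0.116 0.069]
scene gripTop 438 (array([ 540.7, -278.9]), array([59.4, 29.6]), 7.0) [ 0.545 -0.279  0.131]
scene racktop 794 (array([525.4, 257.7]), array([120.3, 137.3]), 10.0) [0.528 0.237 0.091]
```

```bash
cat >> h.py <<'E'
def goto(s,x,y,z,yaw):
    "mm, deg; yaw = world heading of tool x"
    T=toolT(s); dp=T[:3,:3].T@(np.array([x,y,z])-T[:3,3]*1000)
    c,n=np.cos(np.radians(yaw)),np.sin(np.radians(yaw))
    G=np.array([[c,n,0],[n,-c,0],[0,0,-1.]])
    print("dp",np.round(dp,1),"dr",np.round(np.degrees(Ro.from_matrix(T[:3,:3].T@G).as_rotvec()),1))
E
python3 -c "
from h import *; from plant import arm
s=arm.read_state(); print(toolT(s).round(3)); goto(s,539.3,-278.2,210,6.4)"
```

```text
[[ 0.892  0.452  0.     0.294]
 [ 0.452 -0.892 -0.    -0.58 ]
 [ 0.     0.    -1.     0.231]
 [ 0.     0.     0.     1.   ]]
dp [ 355.4 -158.2   21.3] dr [ 0.  -0.  20.5]
```

```bash
python3 -m crank '{"dp":[[32,-14,2],[64,-29,4],[97,-43,6],[129,-58,8],[161,-72,10],[194,-86,12],[226,-101,14],[258,-115,16],[291,-130,18],[323,-144,20],[355.4,-158.2,21.3],[355.4,-158.2,21.3],[355.4,-158.2,21.3],[355.4,-158.2,21.3]],"dr":[[0,0,2],[0,0,4],[0,0,6],[0,0,8],[0,0,10],[0,0,12],[0,0,14],[0,0,16],[0,0,18],[0,0,20],[0,0,20.5],[0,0,20.5],[0,0,20.5],[0,0,20.5]]}' 1
cat >> h.py <<'E'
def wrist(name):
    from plant import arm
    s=arm.read_state(); d=arm.camera("wrist"); cv2.imwrite(f"pics/{name}.png",d["pixels"][...,::-1])
    return s,d,cloud(d,toolT(s)@d["T_tool_cam"])
E
python3 - <<'E'
from h import *
s,d,X=wrist("w1")
Q=X.reshape(-1,3)[d["range_z"].ravel()>0]
Q=Q[np.hypot(Q[:,0]-.539,Q[:,1]+.278)<.13]
for n,lo,hi in (("grip",.127,.14),("lugs",.108,.122),("rim",.02,.036)):
    q=Q[(Q[:,2]>lo)&(Q[:,2]<hi)]; print(n,len(q),rect(q) if len(q)>5 else "", np.median(q,0).round(3))
goto(s,539.3,-278.2,95.5,6.4)
E
```

```text
time: 2.07
tcp_pos: [0.539, -0.2785, 0.2099]
tool_rot: [0.0, 0.998, 0.056, -0.0]
contact_force: [0.8, -0.2, 0.1]
finger_gap: 0.0854
grasp_force: 0.0
grip 3782 (array([ 539.8, -277.5]), array([57.4, 30.1]), 6.3) [ 0.542 -0.277  0.132]
lugs 811 (array([ 539.4, -277.7]), array([86.3, 29.6]), 6.6) [ 0.568 -0.277  0.115]
rim 7943 (array([ 539.2, -277.6]), array([182.4, 163.2]), 6.3) [ 0.572 -0.27   0.03 ]
dp [  0.4  -0.3 114.4] dr [ 0.  0. -0.]
```

```bash
python3 -m crank '{"dp":[[0.5,-0.7,35],[0.5,-0.7,70],[0.5,-0.7,95],[0.5,-0.7,110],[0.5,-0.7,114],[0.5,-0.7,114],[0.5,-0.7,114]],"dr":[[0,0,0],[0,0,0],[0,0,0],[0,0,0],[0,0,0],[0,0,0],[0,0,0]]}' 1
python3 -m crank '{"dp":[[0,0,0],[0,0,0],[0,0,0],[0,0,0],[0,0,0],[0,0,0],[0,0,0],[0,0,0]],"dr":[[0,0,0],[0,0,0],[0,0,0],[0,0,0],[0,0,0],[0,0,0],[0,0,0],[0,0,0]]}' 0 60
```

```text
time: 2.7
tcp_pos: [0.5398, -0.2788, 0.0968]
tool_rot: [0.0, 0.999, 0.055, 0.0]
contact_force: [0.1, -0.4, 0.7]
finger_gap: 0.0852
grasp_force: 0.0
time: 3.37
tcp_pos: [0.5401, -0.2777, 0.0968]
tool_rot: [0.0, 0.998, 0.055, 0.0]
contact_force: [-1.5, 0.5, 6.4]
finger_gap: 0.0291
grasp_force: 60.5
```

```bash
python3 -m crank '{"dp":[[0,1.8,0],[0,3.3,-0.2],[0,1.1,-0.8],[0,-1.1,-1.4],[0,-3.5,-1.8],[0,-1.2,-2.4],[0,1.2,-2.9],[0,3.7,-3.1],[0,1.2,-3.7],[0,-1.3,-4.3],[0,-3.8,-4.8],[0,-3.8,-4.8]],"dr":[[4,0,0],[7.5,0,0],[2.5,0,0],[-2.5,0,0],[-7.5,0,0],[-2.5,0,0],[2.5,0,0],[7.5,0,0],[2.5,0,0],[-2.5,0,0],[-7.5,0,0],[-7.5,0,0]]}'
python3 - <<'E'
from h import *
from plant import arm
print(arm.read_state()["torque"])
d=arm.camera("top"); X=cloud(d)
Q=X[160:258,370:462].reshape(-1,3); a=Q[(Q[:,2]>.04)&(Q[:,2]<.07)]; print("tank",np.median(a[:,2]),np.percentile(a[:,2],[20,80]))
X0=np.load("topX.npy")[160:258,370:462].reshape(-1,3); a=X0[(X0[:,2]>.04)&(X0[:,2]<.07)]; print("before",np.median(a[:,2]),np.percentile(a[:,2],[20,80]))
E
```

```text
time: 4.37
tcp_pos: [0.5389, -0.2711, 0.1001]
tool_rot: [0.067, 0.996, 0.059, 0.003]
contact_force: [3.4, -5.7, -8.9]
finger_gap: 0.0293
grasp_force: 62.7
[-0.90822551 -0.77645909 -0.1461445 ]
tank 0.04757355467646612 [0.04565618 0.04977514]
before 0.047505284284221405 [0.04566076 0.04961227]
```

```bash
python3 -m crank '{"dp":[[0,2.1,-0.2],[0,4.0,-0.5]],"dr":[[4,0,0],[7.5,0,0]]}'
python3 -m crank '{"dp":[[0,2.1,-0.4],[0,4.0,-0.6],[0,1.4,-1.2],[0,-1.4,-1.8],[0,-4.2,-2.2],[0,-1.4,-2.9],[0,1.4,-3.5],[0,4.4,-3.9],[0,1.5,-4.6],[0,-1.5,-5.2],[0,-4.6,-5.6],[0,-1.6,-6.3],[0,1.6,-6.9],[0,4.8,-7.3],[0,1.6,-7.9],[0,-1.6,-8.5],[0,-5.1,-8.9],[0,-1.7,-9.5],[0,0,-9.8],[0,0,-9.8]],"dr":[[4,0,0],[7.5,0,0],[2.5,0,0],[-2.5,0,0],[-7.5,0,0],[-2.5,0,0],[2.5,0,0],[7.5,0,0],[2.5,0,0],[-2.5,0,0],[-7.5,0,0],[-2.5,0,0],[2.5,0,0],[7.5,0,0],[2.5,0,0],[-2.5,0,0],[-7.5,0,0],[-2.5,0,0],[0,0,0],[0,0,0]]}'
cat > tank.py <<'E'
from h import *
from plant import arm
d=arm.camera("top"); X=cloud(d)
Q=X[160:258,370:462].reshape(-1,3); a=Q[(Q[:,2]>.04)&(Q[:,2]<.07)]; print("tank",np.median(a[:,2]),np.percentile(a[:,2],[20,80]))
E
python3 tank.py
```

```text
time: 4.58
tcp_pos: [0.5398, -0.2776, 0.1018]
tool_rot: [-0.001, 0.998, 0.057, -0.0]
contact_force: [0.1, -2.5, -4.7]
finger_gap: 0.0289
grasp_force: 63.7
time: 6.25
tcp_pos: [0.5412, -0.279, 0.1123]
tool_rot: [-0.001, 0.999, 0.055, 0.001]
contact_force: [0.9, 3.8, 6.1]
finger_gap: 0.0294
grasp_force: 65.3
tank 0.0475326499943749 [0.04562051 0.04965968]
```

```bash
python3 -m crank '{"dp":[[0,2.8,-0.4],[0,5.3,-0.6],[0,1.8,-1.2],[0,-1.8,-1.8],[0,-5.5,-2.2],[0,-1.9,-2.9],[0,1.9,-3.5],[0,5.7,-3.9],[0,1.9,-4.6],[0,-1.9,-5.2],[0,-5.9,-5.6],[0,-2,-6.3],[0,2,-6.9],[0,6.1,-7.3],[0,2.1,-7.9],[0,-2.1,-8.5],[0,-6.4,-8.9],[0,-2.2,-9.5],[0,0,-9.8],[0,0,-9.8]],"dr":[[4,0,0],[7.5,0,0],[2.5,0,0],[-2.5,0,0],[-7.5,0,0],[-2.5,0,0],[2.5,0,0],[7.5,0,0],[2.5,0,0],[-2.5,0,0],[-7.5,0,0],[-2.5,0,0],[2.5,0,0],[7.5,0,0],[2.5,0,0],[-2.5,0,0],[-7.5,0,0],[-2.5,0,0],[0,0,0],[0,0,0]]}'
python3 tank.py
```

```text
time: 7.97
tcp_pos: [0.5409, -0.2771, 0.1232]
tool_rot: [-0.001, 0.998, 0.055, 0.001]
contact_force: [-2.3, 3.5, 17.1]
finger_gap: 0.0291
grasp_force: 63.9
tank 0.0475119102847439 [0.04571559 0.04984426]
```

```bash
python3 - <<'E'
from h import *
from plant import arm
s=arm.read_state(); print(s["contact_force"],s["torque"],s["tcp_pos"])
d=arm.camera("scene"); im=d["pixels"][200:370,50:260,::-1]; cv2.imwrite("pics/s2.png",cv2.resize(im,None,fx=3,fy=3))
X=cloud(d); Q=X[200:370,50:260].reshape(-1,3); Q=Q[np.hypot(Q[:,0]-.54,Q[:,1]+.278)<.02]
print(np.histogram(Q[:,2],bins=np.arange(.08,.3,.01)))
print(arm.read_state()["contact_force"])
E
```

```text
[-2.95107154  1.27906184 16.38955234] [ 0.5834747   0.95220543 -0.20978682] [ 0.54107232 -0.27707372  0.12358519]
(array([  5,   8,   9,   7,   1,   3,  46, 186,  20,   5,   2,  16,  47,
        39,  55,  15,   0,   0,   0,   0,   0]), array([0.08, 0.09, 0.1 , 0.11, 0.12, 0.13, 0.14, 0.15, 0.16, 0.17, 0.18,
       0.19, 0.2 , 0.21, 0.22, 0.23, 0.24, 0.25, 0.26, 0.27, 0.28, 0.29]))
[-2.64141832  3.03872722 18.32413316]
```

View pics/s2.png

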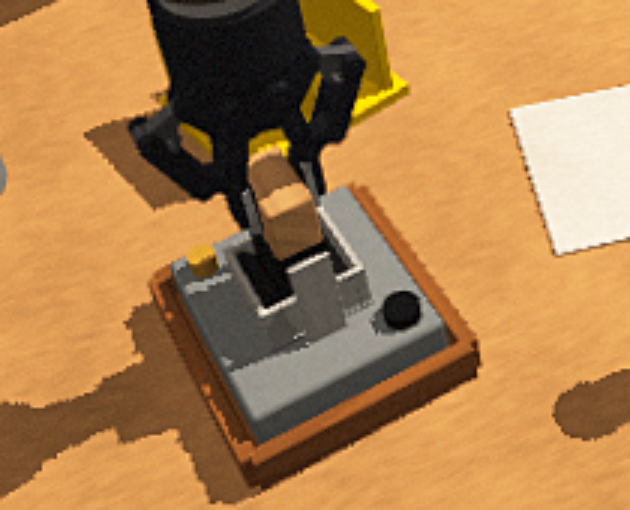

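The stopper is about 26 mm up between the fingers (crop 285,200), and the tank is still down in its cradle.

```bash
python3 -m crank '{"dp":[[0,0,-1],[0,0,-2],[0,0,-3],[0,0,-4],[0,0,-5],[0,0,-6],[0,0,-8],[0,0,-10],[0,0,-12],[0,0,-12]],"dr":[[0,0,0],[0,0,0],[0,0,0],[0,0,0],[0,0,0],[0,0,0],[0,0,0],[0,0,0],[0,0,0],[0,0,0]]}'
python3 tank.py
```

```text
time: 8.9
tcp_pos: [0.5396, -0.278, 0.1337]
tool_rot: [0.0, 0.998, 0.055, 0.0]
contact_force: [-0.1, -0.2, -0.6]
finger_gap: 0.0291
grasp_force: 61.8
tank 0.04756009031784565 [0.04559743 0.04969762]
```

```bash
python3 -m crank '{"dp":[[0,0,-20],[0,0,-40],[0,0,-55],[-1,-15,-58],[-4,-50,-58],[-7,-85,-58],[-10,-120,-58],[-12,-155,-58],[-15,-190,-58],[-18,-225,-58],[-20,-255,-58],[-21,-271.5,-50],[-21,-271.5,-20],[-21,-271.5,10],[-21,-271.5,35],[-21,-271.5,60],[-21,-271.5,64],[-21,-271.5,64],[-21,-271.5,64]],"dr":[[0,0,0],[0,0,0],[0,0,0],[0,0,0],[0,0,0],[0,0,0],[0,0,0],[0,0,0],[0,0,0],[0,0,0],[0,0,0],[0,0,0],[0,0,0],[0,0,0],[0,0,0],[0,0,0],[0,0,0],[0,0,0],[0,0,0]]}'
python3 - <<'E'
from h import *
from plant import arm
s=arm.read_state(); print(np.round(s["joint_pos"],2))
d=arm.camera("scene"); im=d["pixels"][160:310,190:340,::-1]; cv2.imwrite("pics/s3.png",cv2.resize(im,None,fx=4,fy=4))
X=cloud(d); px=d["pixels"].astype(int)
sub=(abs(X[...,0]-.49)<.05)&(abs(X[...,1]+.01)<.05)
for m in arm.masks_of("stopper","scene")[:2]:
    Q=X[m["mask"]]; print(m["score"],m["rect"],Q.min(0).round(3),Q.max(0).round(3))
E
```

```text
time: 10.53
tcp_pos: [0.4888, -0.0093, 0.0699]
tool_rot: [-0.0, 0.998, 0.056, 0.0]
contact_force: [0.1, -0.1, -1.3]
finger_gap: 0.0292
grasp_force: 61.8
[ 0.35  0.47 -0.47  2.07  0.33  0.68 -1.79]
0.66 [251.1, 213.4, 273.0, 258.7] [ 0.364 -0.33  -0.003] [1.113 0.059 0.684]
0.53 [324.6, 173.1, 404.7, 249.9] [ 0.364 -0.33  -0.003] [1.113 0.437 0.684]
```

View pics/s3.png

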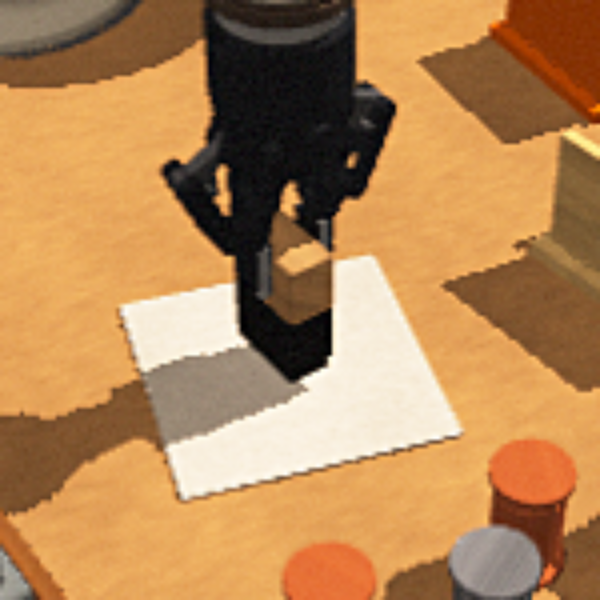

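```bash
python3 -m crank '{"dp":[[0,0,6],[0,0,11],[0,0,14],[0,0,16],[0,0,17.5],[0,0,18.5],[0,0,19.2],[0,0,19.8],[0,0,19.8],[0,0,19.8]],"dr":[[0,0,0],[0,0,0],[0,0,0],[0,0,0],[0,0,0],[0,0,0],[0,0,0],[0,0,0],[0,0,0],[0,0,0]]}'
```

```text
time: 11.47
tcp_pos: [0.4935, -0.0109, 0.0561]
tool_rot: [0.002, 0.998, 0.055, 0.004]
contact_force: [-12.8, -2.6, 59.0]
finger_gap: 0.0291
grasp_force: 71.0
```

```bash
python3 -m crank '{"dp":[[0,0,-4],[0,0,-5.5],[0,0,-5.5],[0,0,-5.5]],"dr":[[0,0,0],[0,0,0],[0,0,0],[0,0,0]]}'
```

```text
time: 11.8
tcp_pos: [0.4897, -0.0102, 0.0563]
tool_rot: [0.0, 0.998, 0.055, 0.001]
contact_force: [-4.5, -1.2, 18.3]
finger_gap: 0.0284
grasp_force: 65.1
```

```bash
python3 - <<'E'
from h import *
from plant import arm
d=arm.camera("scene"); im=d["pixels"][195:275,230:300,::-1]; cv2.imwrite("pics/s4.png",cv2.resize(im,None,fx=7,fy=7,interpolation=cv2.INTER_CUBIC))
s,w,W=wrist("w4")
np.savez("w4.npz",W=W,**w)
for n,X,px in(("scene",cloud(d),d["pixels"]),("wrist",W,w["pixels"])):
    p=px.astype(int)
    m=(np.hypot(X[...,0]-.49,X[...,1]+.01)<.06)&(X[...,2]>.03)&(X[...,2]<.13)&(p[...,0]-p[...,2]>35)
    Q=X[m]; print(n,len(Q))
    if len(Q)<10: continue
    Q=Q[Q[:,2]>np.percentile(Q[:,2],98)-.02]
    r=Ro.from_euler("z",-6.4,degrees=True).apply(Q-[.49,-.01,0])
    for a in np.arange(-.04,.04,.008):
        k=abs(r[:,0]-a-.004)<.004
        if k.sum()>3: print(round(a+.004,3),k.sum(),np.percentile(r[k,2],[50,90]).round(4))
E
```

```text
scene 378
-0.012 16 [0.1181 0.1262]
-0.004 4 [0.1126 0.1254]
0.012 9 [0.123  0.1268]
wrist 10184
-0.028 526 [0.0849 0.0855]
-0.02 1165 [0.0851 0.0858]
-0.012 1256 [0.0851 0.0858]
-0.004 1328 [0.085  0.0858]
0.004 1376 [0.085  0.0857]
0.012 1639 [0.0851 0.0861]
0.02 1661 [0.0849 0.0857]
0.028 1174 [0.0843 0.0854]
```

View pics/s4.png

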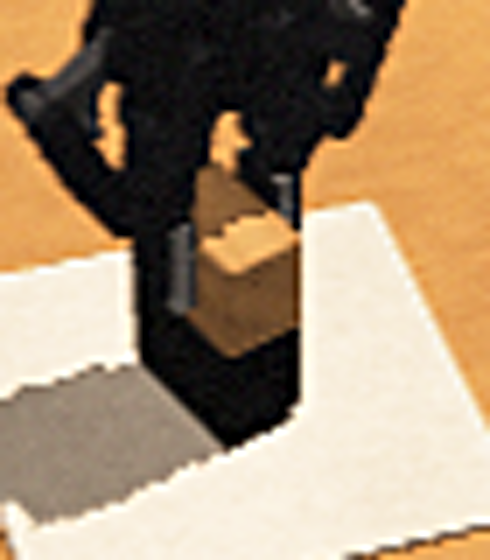

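The grip top is level at 85 mm, so the stopper stands upright on the card: it had slipped 6 mm in the fingers. Next I release it and rise.

```bash
python3 -m crank '{"dp":[[0,0,-0.7],[0,0,-1.2],[0,0,-1.2]],"dr":[[0,0,0],[0,0,0],[0,0,0]]}'
python3 -m crank '{"dp":[[0,0,0],[0,0,0],[0,0,0],[0,0,0],[0,0,0],[0,0,0]],"dr":[[0,0,0],[0,0,0],[0,0,0],[0,0,0],[0,0,0],[0,0,0]]}' 1
python3 -m crank '{"dp":[[0,0,-20],[0,0,-50],[0,0,-85],[0,0,-110],[0,0,-110],[0,0,-110],[0,0,-110]],"dr":[[0,0,0],[0,0,0],[0,0,0],[0,0,0],[0,0,0],[0,0,0],[0,0,0]]}'
python3 - <<'E'
from h import *
s,w,X=wrist("w5")
Q=X.reshape(-1,3)[w["range_z"].ravel()>0]; Q=Q[np.hypot(Q[:,0]-.49,Q[:,1]+.01)<.07]
q=Q[(Q[:,2]>.078)&(Q[:,2]<.095)]; r=rect(q); print(len(q),r,np.median(q,0))
h=r[2] if r[1][0]>r[1][1] else r[2]-90
print("stopper heading",h)
goto(s,*r[0],50,h-90); print(np.round(s["joint_pos"],2))
E
```

```text
time: 12.15
tcp_pos: [0.4893, -0.0101, 0.0563]
tool_rot: [0.0, 0.998, 0.055, 0.0]
contact_force: [0.5, -1.4, 3.5]
finger_gap: 0.0293
grasp_force: 63.5
time: 12.65
tcp_pos: [0.4886, -0.0099, 0.0562]
tool_rot: [-0.0, 0.998, 0.056, -0.0]
contact_force: [0.5, 0.3, 0.3]
finger_gap: 0.0852
grasp_force: 0.0
time: 13.23
tcp_pos: [0.4882, -0.0103, 0.1658]
tool_rot: [0.0, 0.998, 0.055, -0.0]
contact_force: [0.1, -0.4, -1.1]
finger_gap: 0.0854
grasp_force: 0.0
3704 (array([488.9,  -9.6]), array([57.7, 30. ]), 6.2) [ 0.49141279 -0.00942078  0.08486564]
stopper heading 6.2
dp [  0.9  -0.6 115.8] dr [ 0.   0.  90.1]
[ 0.43  0.31 -0.54  2.01  0.21  0.88 -1.68]
```

```bash
python3 -m crank '{"dp":[[0,0,0],[0,0,0],[0,0,0],[0,0,0],[0,0,0],[0,0,0],[0,0,0],[0,0,0],[0,0,0],[0,0,0],[0,0,0],[0,0,0],[0.9,-0.6,0],[0.9,-0.6,0],[0.9,-0.6,0]],"dr":[[0,0,7],[0,0,14],[0,0,21],[0,0,28],[0,0,35],[0,0,42],[0,0,49],[0,0,56],[0,0,63],[0,0,70],[0,0,77],[0,0,84],[0,0,90],[0,0,90],[0,0,90]]}' 1
python3 -c "
from h import *; from plant import arm
s=arm.read_state(); goto(s,488.9,-9.6,48,-83.8); print(s['joint_pos'])"
```

```text
time: 14.53
tcp_pos: [0.4876, -0.0099, 0.1641]
tool_rot: [0.004, 0.778, -0.628, -0.006]
contact_force: [0.0, -1.0, -3.2]
finger_gap: 0.0853
grasp_force: 0.0
dp [  0.4  -2.9 116.1] dr [0.8 0.2 6. ]
[-0.81275697  0.40980118  0.95372117  2.03674133 -0.42029576  0.91785735
 -2.55880731]
```

The wrist ran into its joint limit in that direction, so I turn the other way.

```bash
python3 -m crank '{"dp":[[0,0,0],[0,0,0],[0,0,0],[0,0,0],[0,0,0],[0,0,0],[0,0,0],[0,0,0],[0,0,0],[0,0,0],[0,0,0],[0,0,0],[0,0,0],[0,0,0],[0,0,0],[0,0,0]],"dr":[[0,0,-7],[0,0,-14],[0,0,-21],[0,0,-28],[0,0,-35],[0,0,-42],[0,0,-49],[0,0,-56],[0,0,-63],[0,0,-70],[0,0,-77],[0,0,-84],[0,0,-91],[0,0,-98],[0,0,-105],[0,0,-105]]}' 1
python3 -c "
from h import *; from plant import arm
s=arm.read_state(); goto(s,488.9,-9.6,160,96.2); print(s['joint_pos'])"
```

```text
time: 15.87
tcp_pos: [0.4871, -0.0099, 0.163]
tool_rot: [-0.003, 0.971, 0.239, -0.008]
contact_force: [-0.1, -0.7, -0.2]
finger_gap: 0.0855
grasp_force: 0.0
dp [1.8 0.6 3. ] dr [ -0.9   0.4 -68.5]
[-0.48154934  0.30661381  0.52655156  2.02783811 -0.20000567  0.87354588
 -0.93112479]
```

```bash
python3 -m crank '{"dp":[[0,0,0],[0,0,0],[0,0,0],[0,0,0],[0,0,0],[1,0.6,1],[1.8,0.6,3],[1.8,0.6,3],[1.8,0.6,3],[1.8,0.6,3],[1.8,0.6,3],[1.8,0.6,3]],"dr":[[0,0,-7],[0,0,-14],[0,0,-21],[0,0,-28],[0,0,-35],[0,0,-42],[0,0,-49],[0,0,-56],[0,0,-63],[0,0,-68.5],[-0.9,0.4,-68.5],[-0.9,0.4,-68.5]]}' 1
python3 -c "
from h import *; from plant import arm
s=arm.read_state(); goto(s,488.9,-9.6,48,96.2); print(s['joint_pos'])"
```

```text
time: 16.87
tcp_pos: [0.4889, -0.0096, 0.1604]
tool_rot: [0.0, 0.672, 0.741, 0.001]
contact_force: [-0.5, -0.2, 0.3]
finger_gap: 0.0854
grasp_force: 0.0
dp [-1.000e-01 -2.000e-01  1.124e+02] dr [ 0.1 -0.  -0.6]
[-0.29403863  0.28100374  0.30050946  2.03438554 -0.11108121  0.84029313
  0.16747571]
```

```bash
python3 -m crank '{"dp":[[0,0,35],[0,0,65],[0,0,90],[0,0,105],[0,0,111],[0,0,112.4],[0,0,112.4],[0,0,112.4]],"dr":[[0,0,-0.6],[0,0,-0.6],[0,0,-0.6],[0,0,-0.6],[0,0,-0.6],[0,0,-0.6],[0,0,-0.6],[0,0,-0.6]]}' 1
python3 -m crank '{"dp":[[0,0,0],[0,0,0],[0,0,0],[0,0,0],[0,0,0],[0,0,0]],"dr":[[0,0,0],[0,0,0],[0,0,0],[0,0,0],[0,0,0],[0,0,0]]}' 0 40
python3 - <<'E'
from h import *
s,w,X=wrist("w6")
np.save("T6.npy",toolT(s))
Q=X.reshape(-1,3)[w["range_z"].ravel()>0]; Q=Q[np.hypot(Q[:,0]-.489,Q[:,1]+.01)<.07]
q=Q[(Q[:,2]>.078)&(Q[:,2]<.095)]; print(len(q),rect(q),np.median(q,0))
E
```

```text
time: 17.53
tcp_pos: [0.4912, -0.0093, 0.0499]
tool_rot: [0.001, 0.666, 0.746, 0.002]
contact_force: [0.3, -0.6, 0.5]
finger_gap: 0.0854
grasp_force: 0.0
time: 18.03
tcp_pos: [0.4909, -0.0092, 0.0501]
tool_rot: [0.001, 0.666, 0.746, 0.002]
contact_force: [-1.6, 0.0, 6.6]
finger_gap: 0.0576
grasp_force: 43.1
14752 (array([494.3,  -8.8]), array([88.9, 31.4]), 6.4) [ 0.49185716 -0.0045414   0.08487084]
```

```bash
python3 -c "
from h import *; from plant import arm
s=arm.read_state(); goto(s,518.5,289.5,165,99.8)"
```

```text
dp [ 293.7   61.8 -114.4] dr [ 0.2 -0.1 -3.3]
```

```bash
python3 -m crank '{"dp":[[0,0,-10],[0,0,-30],[0,0,-60],[0,0,-90],[10,2,-112],[38,8,-114.4],[70,15,-114.4],[105,22,-114.4],[140,30,-114.4],[175,37,-114.4],[210,44,-114.4],[240,51,-114.4],[268,56,-114.4],[285,60,-114.4],[293.7,61.8,-114.4],[293.7,61.8,-114.4],[293.7,61.8,-114.4],[293.7,61.8,-114.4]],"dr":[[0,0,0],[0,0,0],[0,0,0],[0,0,0],[0,0,0],[0,0,-1],[0,0,-1],[0,0,-2],[0,0,-2],[0,0,-2],[0,0,-3.3],[0,0,-3.3],[0,0,-3.3],[0,0,-3.3],[0,0,-3.3],[0,0,-3.3],[0,0,-3.3],[0,0,-3.3]]}'
python3 - <<'E'
from h import *
from plant import arm
s,w,X=wrist("w7"); np.savez("w7.npz",X=X)
c,n=np.cos(np.radians(9.8)),np.sin(np.radians(9.8))
Q=X.reshape(-1,3)[w["range_z"].ravel()>0]
P=Q-np.array([.523,.259,0]); r=np.c_[P[:,0]*c+P[:,1]*n,-P[:,0]*n+P[:,1]*c,P[:,2]]
k=(r[:,2]>.086)&(r[:,2]<.097)&(abs(r[:,0])<.075)&(abs(r[:,1])<.08)
print(k.sum(),rect(Q[k]))
for lo,hi in((-.075,-.05),(-.02,.02),(.05,.08)):
    q=r[k&(r[:,1]>lo)&(r[:,1]<hi)]
    if len(q)>20: print(len(q),"x",np.percentile(q[:,0],[1,99]).round(4),"y",np.percentile(q[:,1],[2,50,98]).round(4), "slope deg",np.degrees(np.polyfit(q[:,0],q[:,1],1)[0]).round(2))
# stopper in hand: top face
T=toolT(s); t=(Q-T[:3,3])@T[:3,:3]
h=t[(abs(t[:,0])<.025)&(abs(t[:,1])<.026)&(t[:,2]<-.02)&(t[:,2]>-.06)]
print("held",len(h),np.percentile(h,[2,50,98],axis=0).round(4)); q=h[abs(h[:,2]-np.median(h[:,2]))<.003]; print(np.linalg.lstsq(np.c_[q[:,:2],np.ones(len(q))],q[:,2],rcond=None)[0])
print(rect(q))
d=arm.camera("scene"); cv2.imwrite("pics/s7.png",cv2.resize(d["pixels"][120:270,290:440,::-1],None,fx=4,fy=4))
print(np.round(s["joint_pos"],2))
goto(s,518.5,289.5,165,99.8)
E
```

```text
time: 19.58
tcp_pos: [0.5184, 0.2867, 0.1637]
tool_rot: [0.001, 0.645, 0.764, 0.0]
contact_force: [0.1, -0.7, -1.7]
finger_gap: 0.0576
grasp_force: 43.4
3908 (array([518.6, 291.2]), array([119.8,  72. ]), 10.5)
571 x [-0.0579  0.0601] y [-0.002   0.0038  0.0062] slope deg 0.28
3337 x [-0.0572  0.0585] y [0.0583 0.0637 0.0682] slope deg 0.33
held 12614 [[-0.0132 -0.0249 -0.0359]
 [ 0.0055 -0.0001 -0.0346]
 [ 0.015   0.0249 -0.0216]]
[ 0.02697706  0.00253752 -0.0346816 ]
(array([0.1, 0. ]), array([52.1, 31. ]), 89.7)
[-0.69  0.44  0.18  1.78 -0.09  0.93 -0.3 ]
dp [ 2.8  0.6 -1.3] dr [ 0.1  0.1 -0.1]
```

View pics/w7.png

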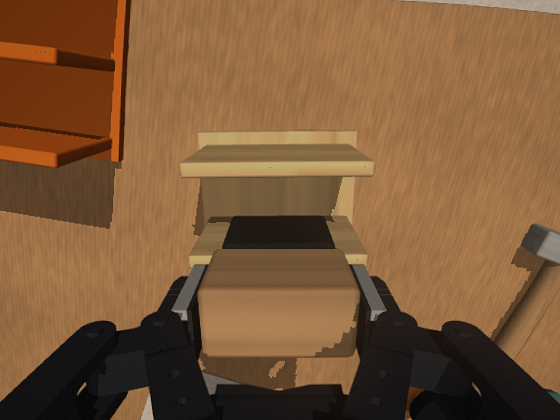

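View pics/s7.png

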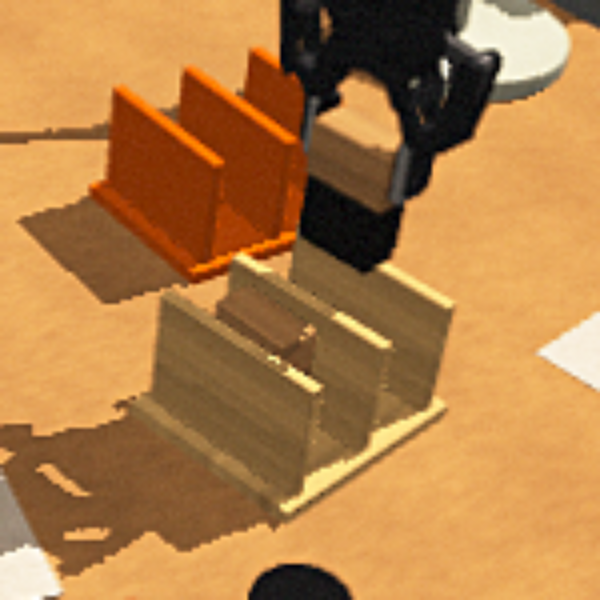

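```bash
python3 -m crank '{"dp":[[2,0.4,0],[3.7,0.7,0],[3.7,0.7,8],[3.7,0.7,20],[3.7,0.7,35],[3.7,0.7,50],[3.7,0.7,65],[3.7,0.7,78],[3.7,0.7,88],[3.7,0.7,94],[3.7,0.7,98],[3.7,0.7,100],[3.7,0.7,101],[3.7,0.7,101],[3.7,0.7,101]],"dr":[[0,0,-0.3],[0,0,-0.3],[0,0,-0.3],[0,0,-0.3],[0,0,-0.3],[0,0,-0.3],[0,0,-0.3],[0,0,-0.3],[0,0,-0.3],[0,0,-0.3],[0,0,-0.3],[0,0,-0.3],[0,0,-0.3],[0,0,-0.3],[0,0,-0.3]]}'
```

```text
time: 20.93
tcp_pos: [0.5188, 0.2936, 0.0634]
tool_rot: [0.001, 0.642, 0.767, 0.002]
contact_force: [0.4, -0.5, -0.5]
finger_gap: 0.0573
grasp_force: 43.4
```

```bash
python3 -m crank '{"dp":[[-1.5,0,0],[-2.5,0,1.5],[-2.5,0,3],[-2.5,0,4],[-2.5,0,4.8],[-2.5,0,5.5],[-2.5,0,5.5],[-2.5,0,5.5]],"dr":[[0,0,0],[0,0,0],[0,0,0],[0,0,0],[0,0,0],[0,0,0],[0,0,0],[0,0,0]]}'
```

```text
time: 21.6
tcp_pos: [0.5187, 0.2909, 0.0572]
tool_rot: [0.001, 0.642, 0.767, 0.001]
contact_force: [-1.1, 0.3, -1.3]
finger_gap: 0.0576
grasp_force: 43.4
```

```bash
python3 -m crank '{"dp":[[0,0,0.3],[0,0,0.6],[0,0,0.9],[0,0,1.2],[0,0,1.2]],"dr":[[0,0,0],[0,0,0],[0,0,0],[0,0,0],[0,0,0]]}'
```

```text
time: 22.02
tcp_pos: [0.5188, 0.291, 0.0571]
tool_rot: [0.0, 0.642, 0.767, 0.001]
contact_force: [-2.4, -1.6, 8.5]
finger_gap: 0.0575
grasp_force: 44.4
```

```bash
python3 -m crank '{"dp":[[0,0,0],[0,0,0],[0,0,0],[0,0,0],[0,0,0],[0,0,0]],"dr":[[0,0,0],[0,0,0],[0,0,0],[0,0,0],[0,0,0],[0,0,0]]}' 1
python3 -m crank '{"dp":[[0,0,-10],[0,0,-25],[0,0,-50],[0,0,-80],[0,0,-110],[0,0,-130],[-30,0,-140],[-60,0,-140],[-90,0,-140],[-90,0,-140],[-90,0,-140]],"dr":[[0,0,0],[0,0,0],[0,0,0],[0,0,0],[0,0,0],[0,0,0],[0,0,0],[0,0,0],[0,0,0],[0,0,0],[0,0,0]]}'
python3 tank.py; python3 - <<'E'
from h import *
s,w,X=wrist("w8")
Q=X.reshape(-1,3)[w["range_z"].ravel()>0]
c,n=np.cos(np.radians(10)),np.sin(np.radians(10))
P=Q-np.array([.5183,.2905,0]); r=np.c_[P[:,0]*c+P[:,1]*n,-P[:,0]*n+P[:,1]*c,P[:,2]]
q=r[(abs(r[:,0])<.06)&(abs(r[:,1])<.023)&(r[:,2]>.08)]; print("stopper in bay frame",len(q),rect(q),np.percentile(q[:,2],[2,50,98]).round(4))
E
```

```text
time: 22.52
tcp_pos: [0.5188, 0.2909, 0.056]
tool_rot: [0.001, 0.642, 0.767, 0.001]
contact_force: [0.1, 0.6, -0.8]
finger_gap: 0.0852
grasp_force: 0.0
time: 23.43
tcp_pos: [0.5351, 0.1995, 0.1971]
tool_rot: [0.001, 0.644, 0.765, 0.001]
contact_force: [-0.9, 0.0, -0.0]
finger_gap: 0.0852
grasp_force: 0.0
tank 0.04772393992254185 [0.04587089 0.04992252]
stopper in bay frame 4057 (array([1.5, 0.1]), array([58.4, 29.4]), 0.1) [0.0895 0.0918 0.0934]
```

View pics/w8.png

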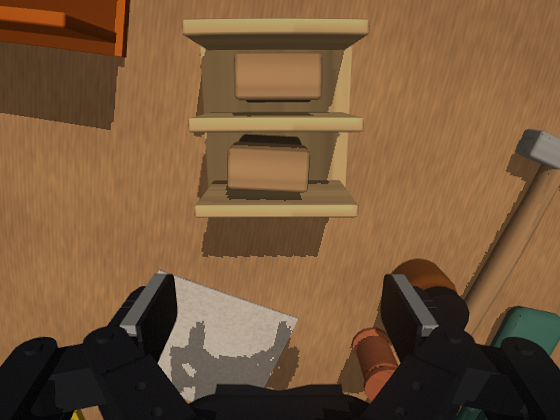

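The stopper (278,77) stands upright and centred in the empty bay, with its top level at 92 mm. The spare (268,168) is still in its own bay, and the tank is seated.

```bash
python3 -c "
from plant import arm
print(arm.close_job())"
```

```text
the job is handed in; nothing more can be done
None
```

The job is handed in at about 23.5 s: the stopper was rocked out with the tank left seated, stood on the card (pressed down at up to about 59 N for a moment), regrasped by its short ends and set upright in the empty bay; the spare was seen still in its bay, and the reels and jar were not re-measured at the end.

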